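# Pop the tweezers tin from the first-aid box and stop it with the other finger

## Robot

A 7-joint arm with a two-finger parallel gripper is mounted at the origin on the work surface. World frame = base frame: x ahead of the robot, y to its left, z up, the work surface at z = 0. Lengths are in m, angles in rad, forces in N, time in s.
With the tool pointing down it reaches from about 0.425 to 0.925 m from the base axis. Payload 6.8 kg.
Tool frame: the origin (TCP) lies on the centre line of the jaws, within the pads' length; the fingertips stand 22 mm ahead of it and the grasp point (between the pads) lies 3 mm ahead of it; z points along the fingers, x is the direction in which the jaws open and shut, and the axes are right-handed (so a half turn about z gives the same grasp; the last joint's range is limited). The gripper opens to 88 mm and grips with 3 to 60 N. Pads are 20 mm wide; open, the fingers measure 115 mm over their backs; the gripper's body (75 mm by 178 mm) begins 61 mm behind the grasp point.
Start: joints at [-1.21, 0.477, 0.022, 1.555, -0.011, 1.109, -0.083], TCP at [0.305, 0.602, 0.245] pointing down, gripper open.
Joint ranges: [-2.96, 2.96], [-0.34, 2.1], [-1.41, 1.46], [0.24, 2.44], [-1.37, 4.51], [0.17, 1.92], [-2.96, 2.96]. Speed limits (rad/s): [2.39, 2.39, 3.14, 3.14, 3.14, 3.14, 3.14].

## Interface

Orientations are given as a unit quaternion [w, x, y, z].
In Python, from workcell import ctrl gives the robot as it stands. The module is installed in compiled form; this text tells all that it offers.
- The arm moves only by the tool servo_tool, never from a script. Its argument "motion" is a list of rows, each a list of 3 entries, a list of its own where there are three numbers: the opening, from 0 (shut) to 1 (fully open), then the shift along the tool's x, y, z in cm, then the turn about the tool's z in degrees. A call has 1 to 5 rows; each row is the pose to reach, as a shift and turn from the pose commanded when the call began, along the tool's axes at that moment; what a row does not reach only later rows make up. A row lasts 1/8 s, in which the tool goes at most 62.5 mm and 10.7 degrees, less where a joint would pass 70% of its speed; a pose out of reach is approached as far as the arm can. A call with a gripper value outside its range is refused whole. The fingers move at their own pace and stop on an object; "squeeze" is the grip in N (left out, the last holds). Time passes only in rows, so rows that repeat a pose let the fingers close. It gives the time, the measured TCP pose, the force and the opening at its end, in the units of the state.
- ctrl.state(): the state, without advancing time (a new reading comes with each control period).
- ctrl.grab_frame(name): name is "scene" or "top" or "wrist"; returns a dict with "frame" (384x512x3 uint8, red, green, blue), "K" (3x3 intrinsics, pixels), "xyz" and "rotation" of the camera in the world. Camera axes: x right, y up, looking along -z (the intrinsics and any distortion apply to the point x, -y, -z); pixel columns grow to the right and rows downward; lengths in m; the calibration is good to about 2 mm. A picture is of the moment at which its call begins. There is no depth.
- ctrl.job_done(): hands the job in, once; it reports no verdict.
The state is a dict: "clock": time; "q": joint angles; "qvel": joint speeds; "joint_torque": joint torques, N m; "eef_pos": TCP position; "eef_rot": TCP orientation; "force": force on the tool from outside, world axes, zero at the start; "ft_torque": the same for the moment, N m; "grip_width": finger opening in m.
Only numpy, scipy, OpenCV 4.12 (cv2) and the standard library are available. Lean on these libraries where they do the work, as an engineer would, in place of code of your own. Each camera call takes 0.05 s, during which the arm holds its last target. There are 200 camera calls.

## Task

Press the red button of the first-aid box fully down with one finger so that the spring pops the steel tweezers tin out, and have the other finger in its way so that the tin is stopped a couple of centimetres out, before it slides off the end of its grey ledge. Finish while holding: one finger keeps the button down and the tin lies still on the ledge, pushing against the other finger. Do not pick up or lift the tin, and leave the pill bottle, the tape and the thermometer case where they are.

Things in the scene. Friction and masses are not known exactly. Their poses are not given: they have to be found in the camera images.
- aidbox: Blue first-aid box, fixed, lid shut, white cross on top: 144 (x) by 206 (y) by 83 mm high. Origin: centre of its underside, z = 0. Its front face (x = -70 mm) looks along its own -x. In it, centred at y = -30 mm, is the tin's bay, 34 mm wide, 25 high, floor 30 mm above the fridge top. Beyond the front only a ledge and a button block stand out, none over 48 mm high.
- ledge_end (a point): Middle of the far edge of the grey ledge, on its top: box x = -132, y = -30 mm, 30 mm above the fridge top. The flat ledge is 44 mm wide (box y -52 to -8 mm), continues the floor of the bay from the front face to here, then drops to the fridge top.
- catch_top (a point): Centre of the top of the red button (36 mm along box x by 30 mm along y): box x = -123, y = 24 mm; 48 mm above the fridge top when up, 38 when fully down, so 8 mm above the ledge. The middle of the tin's lane is 54 mm beside it (box -y). Fingers set 54 mm apart along box y, at the button's x, have one on the button and one in the tin's way; a 20 mm wide finger stops it about 28 mm out.
- catch (a joint): Travel of the red button: 0 up, 0.010 m fully down. It springs up when let go; about 4 N starts it, 6 to 9 N holds it fully down. Its red crossbar (5 mm thick, box x -91 to -86 mm, 6 mm above the ledge) stands in front of the tin and sinks with the button: from about 6 mm travel the tin is free.
- tin: Steel tweezers tin, loose, 80 (its x) by 30 by 22 mm high, about 80 g. Origin: centre of its underside. Starts in the bay, axes as the box's, origin at box x = -46, y = -30, z = 30 mm, front end 16 mm beyond the front face, at the crossbar. A spring pushes it along box -x with about 3 N; freed, it slides out at 4 to 10 cm/s and, unless stopped, goes off the ledge in 1 to 2 s.
- pills: White plastic pill bottle with a twist cap, standing loose, 44 mm across, 78 mm high, grey cap; origin at the centre of its underside. Bystander.
- tape: Loose roll of tape lying flat, 84 mm across, hole 64 mm, 24 mm high; origin at the centre of its underside. Bystander.
- thermo: Clear thermometer case with a blue end, loose, 130 mm (its x) by 22 mm by 18 mm high; origin at the centre of its underside. Bystander.
Things that resemble listed ones, but are neither listed nor needed, are in the scene too. What is meant by the tin is not green or yellow, and is the larger of those in its own colour.

How it is judged:
By the outcome, as a careful person would: the job done as asked, in the order asked, and still so for the second after the job is handed in, while the arm keeps its last pose, push and grip.
It also fails if it takes over 32 s, if anything falls off the work surface, if the arm or the gripper's body presses on something with over 40 N, if the wrist force passes 120 N, or if a joint passes its speed limit or range.

## Working session

There is one attempt and no reset: what is moved stays moved. The work goes in short steps, Python scripts to look and compute and a tool call to move; the robot and the scene stay as the last step left them, time stands still between calls to the robot, and variables do not carry over. Pictures are saved under pics/ and viewed, about 8 in all and at most 12, crops included, and the job is handed in when it is done.

Besides the shell and the picture viewer there is one more tool, called as a command line: name --argument value ..., lists and objects as JSON in quotes. servo_tool: Moves the arm, as the interface text tells. Its arguments: {"type":"object","properties":{"motion":{"type":"array"},"squeeze":{"type":"number"}},"required":["motion"]}

```bash
mkdir -p pics
cat > h.py <<'E'
import numpy as np, cv2, pickle
from workcell import ctrl
def grab(n, tag):
    f=ctrl.grab_frame(n); pickle.dump(f,open(f'pics/{tag}.pkl','wb')); cv2.imwrite(f'pics/{tag}.png',f['frame'][:,:,::-1]); return f
def load(tag): return pickle.load(open(f'pics/{tag}.pkl','rb'))
def ray(f,uv):
    K=np.array(f['K']);p=np.linalg.solve(K,[uv[0],uv[1],1.]); R=np.array(f['rotation'])
    if R.shape!=(3,3):
        from scipy.spatial.transform import Rotation as Ro
        R=Ro.from_quat(R[[1,2,3,0]]).as_matrix()
    return np.array(f['xyz']),R@np.array([p[0],-p[1],-p[2]])
def onplane(f,uv,z):
    o,d=ray(f,uv); return o+d*(z-o[2])/d[2]
def proj(f,P):
    K=np.array(f['K']);R=np.array(f['rotation']);c=R.T@(np.array(P)-f['xyz']); q=K@np.array([c[0],-c[1],-c[2]]);return q[:2]/q[2]
def tri(f1,u1,f2,u2):
    o1,d1=ray(f1,u1);o2,d2=ray(f2,u2);s=np.linalg.lstsq(np.c_[d1,-d2],o2-o1,rcond=None)[0]
    a=o1+d1*s[0];b=o2+d2*s[1];return (a+b)/2,np.linalg.norm(a-b)
E
python3 - <<'E'
from h import *
s=ctrl.state();print({k:np.round(v,3) for k,v in s.items()})
fs=[grab(n,n+'0') for n in('scene','top')]
for f in fs: print({k:(np.array(v).round(3).tolist()) for k,v in f.items() if k!='frame'})
E
```

```text
{'clock': np.float64(0.0), 'q': array([-1.21 ,  0.478,  0.022,  1.556, -0.011,  1.109, -0.083]), 'qvel': array([-0.001,  0.   , -0.002, -0.001,  0.002,  0.   ,  0.   ]), 'joint_torque': array([-0.0000e+00, -5.8284e+01,  1.5340e+00, -2.7261e+01, -5.4000e-02,
        1.7000e-02,  0.0000e+00]), 'eef_pos': array([0.305, 0.602, 0.244]), 'eef_rot': array([ 0.001,  0.852,  0.524, -0.001]), 'force': array([ 0.217, -0.289,  0.196]), 'ft_torque': array([-0.035, -0.043,  0.002]), 'grip_width': np.float64(0.088)}
{'K': [[359.019, 0.0, 255.689], [0.0, 359.019, 185.637], [0.0, 0.0, 1.0]], 'xyz': [0.83, -0.338, 0.423], 'rotation': [0.849, 0.446, 0.127, 0.255]}
{'K': [[365.41, 0.0, 255.2], [0.0, 365.41, 190.577], [0.0, 0.0, 1.0]], 'xyz': [0.417, 0.109, 0.716], 'rotation': [-0.696, -0.07, 0.072, 0.711]}
```

```bash
python3 - <<'E'
s=open('h.py').read()
s=s.replace("""R=np.array(f['rotation'])
    if R.shape!=(3,3):
        from scipy.spatial.transform import Rotation as Ro
        R=Ro.from_quat(R[[1,2,3,0]]).as_matrix()
""","""R=rot(f)
""").replace("R=np.array(f['rotation']);c=","R=rot(f);c=").replace("def ray","""from scipy.spatial.transform import Rotation as Ro
def rot(f): return Ro.from_quat(np.array(f['rotation'])[[1,2,3,0]]).as_matrix()
def ray""")
open('h.py','w').write(s)
E
python3 -c "
from h import *
print(load('top0').keys(), [rot(load(t))@[0,0,-1] for t in('scene0','top0')])"
```

```text
dict_keys(['frame', 'K', 'xyz', 'rotation']) [array([-0.44286976,  0.69208028, -0.56999233]), array([ 0.2000008 , -0.00613364, -0.97977654])]
```

View pics/scene0.png

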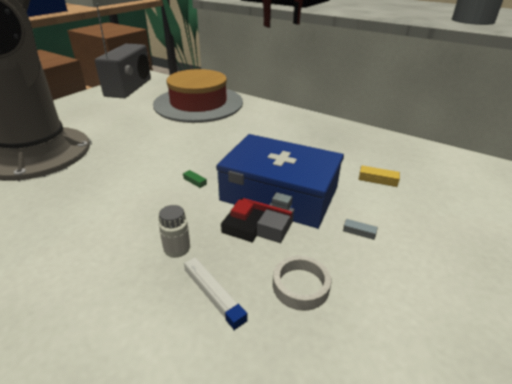

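View pics/top0.png

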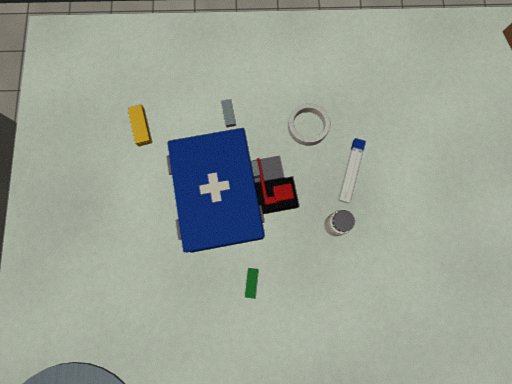

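Run:
```python
from h import *
for t in('top0','scene0'):
    f=load(t); im=cv2.cvtColor(f['frame'],cv2.COLOR_RGB2HSV); h,s,v=cv2.split(im)
    m=((h>110)&(h<130)&(s>150)&(v>40)).astype(np.uint8)
    cs=max(cv2.findContours(m,0,2)[0],key=cv2.contourArea)
    ap=cv2.approxPolyDP(cv2.convexHull(cs),4,True)[:,0]
    print(t,'blue',cv2.contourArea(cs)); 
    for p in ap: print(p, onplane(f,p,.083).round(4), onplane(f,p,0).round(4))
    m=(((h<8)|(h>172))&(s>150)&(v>60)).astype(np.uint8)
    for c in cv2.findContours(m,0,2)[0]:
        if 80<cv2.contourArea(c)<1200: print('red',cv2.contourArea(c),cv2.boundingRect(c),cv2.minAreaRect(c), cv2.approxPolyDP(c,2,True)[:,0].tolist())
a=cv2.imread('pics/top0.png')[140:230,230:320];b=cv2.imread('pics/scene0.png')[180:255,205:305]
cv2.imwrite('pics/crop0.png',np.hstack([cv2.resize(a,(400,400),interpolation=2),cv2.resize(b,(400,400),interpolation=2)]))
```

```text
top0 blue 8349.5
[242 128] [0.6636 0.1266 0.083 ] [0.696  0.1289 0.    ]
[263 236] [0.4659 0.0933 0.083 ] [0.4723 0.0913 0.    ]
[184 251] [0.4434 0.229  0.083 ] [0.4469 0.2448 0.    ]
[168 142] [0.6396 0.2613 0.083 ] [0.6688 0.2813 0.    ]
red 420.5 (257, 158, 37, 47) ((274.7884826660156, 178.44229125976562), (47.06787872314453, 30.005767822265625), 78.69007110595703) [[257, 158], [265, 203], [293, 198], [290, 183], [273, 186], [274, 195], [266, 196]]
scene0 blue 4609.0
[219 165] [0.4749 0.0927 0.083 ] [0.3883 0.1978 0.    ]
[248 136] [0.4538 0.2174 0.083 ] [0.362  0.3529 0.    ]
[341 155] [0.6442 0.252  0.083 ] [0.5989 0.3959 0.    ]
[327 189] [0.668  0.1328 0.083 ] [0.6286 0.2476 0.    ]
[300 213] [0.6599 0.0521 0.083 ] [ 0.6184  0.1472 -0.    ]
[254 198] [0.582  0.0449 0.083 ] [0.5216 0.1383 0.    ]
red 422.5 (231, 198, 60, 21) ((260.73529052734375, 212.558837890625), (57.48093795776367, 20.130456924438477), 14.03624439239502) [[231, 213], [245, 218], [252, 207], [267, 207], [290, 214], [286, 210], [244, 198], [237, 201]]
red 406.5 (170, 90, 44, 19) ((191.09634399414062, 99.67890930175781), (43.046485900878906, 17.376564025878906), 2.6630005836486816) [[170, 90], [172, 102], [183, 108], [183, 103], [187, 107], [186, 102], [189, 106], [193, 104], [193, 107], [199, 104], [202, 108], [203, 100], [207, 104], [207, 98], [210, 98], [213, 92], [182, 94]]
```

View pics/crop0.png

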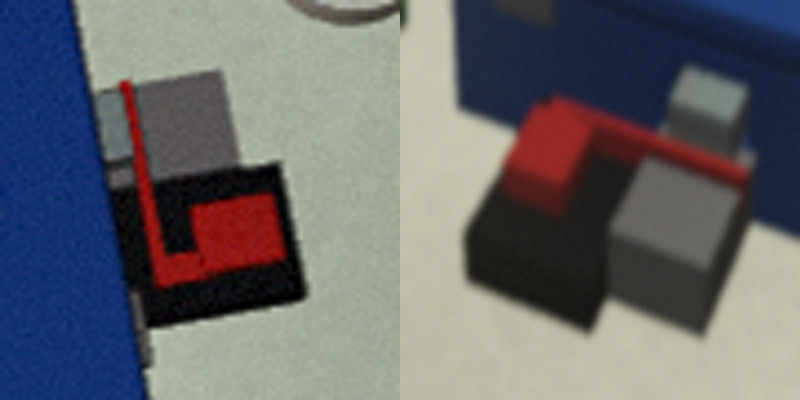

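Run:
```python
from h import *
T=load('top0');S=load('scene0')
def show(n,a,b,z):
    p,e=tri(T,a,S,b); print(n,p.round(4),'gap',round(e,4),'top@z',onplane(T,a,z).round(4)[:2],'scene@z',onplane(S,b,z).round(4)[:2]); return p
show('button',(283.6,192.9),(244.2,206.5),.048)
A=show('ledge y-8',(284,177.1),(257.5,224),.03)
B=show('ledge y-52',(279.5,155.8),(282,229.7),.03)
show('box front low-x',(263,236),(219,165),.083)
show('box front hi-x',(242,128),(327,189),.083)
# fit box pose (x,y,yaw) by LSQ of reprojection of known points
from scipy.optimize import least_squares
pts=[((-123,24,48),(283.6,192.9),(244.2,206.5)),((-132,-8,30),(284,177.1),(257.5,224)),((-132,-52,30),(279.5,155.8),(282,229.7)),
((-72,103,83),(263.5,236.5),(218.5,165)),((-72,-103,83),(242.5,127.5),(327,189))]
def W(q,p):
    c,s=np.cos(q[2]),np.sin(q[2]);p=np.array(p)/1e3;return np.array([q[0]+c*p[0]-s*p[1],q[1]+s*p[0]+c*p[1],p[2]])
fun=lambda q:np.concatenate([np.r_[proj(T,W(q,p))-a,proj(S,W(q,p))-b] for p,a,b in pts])
r=least_squares(fun,[.55,.18,np.deg2rad(100)],loss='soft_l1');print(r.x[:2].round(4),np.rad2deg(r.x[2]).round(2),r.fun.round(1))
for n,p in dict(button=(-123,24,48),lane=(-123,-30,30),mid=(-123,-3,38)).items():print(n,W(r.x,p).round(4))
R=Ro.from_quat(np.array(ctrl.state()['eef_rot'])[[1,2,3,0]]).as_matrix();print(R.round(3))
```

```text
button [0.5514 0.0543 0.0457] gap 0.0083 top@z [0.5477 0.052 ] scene@z [0.556  0.0549]
ledge y-8 [0.5846 0.0493 0.0266] gap 0.0037 top@z [0.5823 0.0485] scene@z [0.588  0.0474]
ledge y-52 [0.6272 0.0568 0.0294] gap 0.0041 top@z [0.6252 0.0556] scene@z [0.6289 0.0578]
box front low-x [0.4686 0.0953 0.0792] gap 0.0064 top@z [0.4659 0.0933] scene@z [0.4749 0.0927]
box front hi-x [0.6663 0.1283 0.0839] gap 0.0067 top@z [0.6636 0.1266] scene@z [0.668  0.1328]
[0.5556 0.1794] 99.35 [-1.2 -2.2 -2.3 -0.6 -1.1 -1.3 -0.5 -1.7 -1.1 -1.5 -0.3 -0.1  0.5 -0.4
 -3.9 -1.2  0.3 -2.2 -1.4  2.4]
button [0.5519 0.0541 0.048 ]
lane [0.6051 0.0629 0.03  ]
mid [0.5785 0.0585 0.038 ]
[[ 0.452  0.892 -0.001]
 [ 0.892 -0.452 -0.001]
 [-0.002  0.    -1.   ]]
```

servo_tool --motion '[[0.46,[-3.5,4.8,0],8],[0.46,[-7,9.6,0],16],[0.46,[-10.5,14.4,0],24],[0.46,[-14,19.2,0],32],[0.46,[-17.5,24,0],40]]'

```text
clock: 0.72
eef_pos: [0.4405, 0.3357, 0.2445]
eef_rot: [0.0, 0.98, 0.198, -0.0]
force: [1.0, 0.8, 0.2]
grip_width: 0.0422
```

servo_tool --motion '[[0.46,[0.4,6,0],4],[0.46,[0.8,12,0],8],[0.46,[1.2,18,0],12],[0.46,[1.6,24,1],13.5],[0.46,[1.9,30,2],13.5]]'

```text
clock: 1.35
eef_pos: [0.5759, 0.0677, 0.2244]
eef_rot: [-0.0, 0.996, 0.084, 0.0]
force: [0.5, 1.3, -0.8]
grip_width: 0.0409
```

Run:
```python
from h import *
s=ctrl.state();print(s['clock'],s['eef_pos'],s['eef_rot'],s['force'],s['grip_width'])
f=grab('wrist','w1');print(np.round(f['xyz'],4),rot(f).round(3),np.round(f['K'],1))
cv2.imwrite('pics/w1b.png',cv2.resize(cv2.imread('pics/w1.png'),(800,600),interpolation=2))
```

```text
1.35 [0.57589857 0.06769544 0.2243575 ] [-1.19214652e-04  9.96453529e-01  8.41447942e-02  5.73004234e-05] [ 0.51317233  1.33370003 -0.77120018] 0.04089026969159348
[0.5636 0.1344 0.3645] [[ 0.986 -0.163 -0.04 ]
 [ 0.168  0.955  0.244]
 [-0.001 -0.247  0.969]] [[288.9   0.  254.7]
 [  0.  288.9 193. ]
 [  0.    0.    1. ]]
```

View pics/w1b.png

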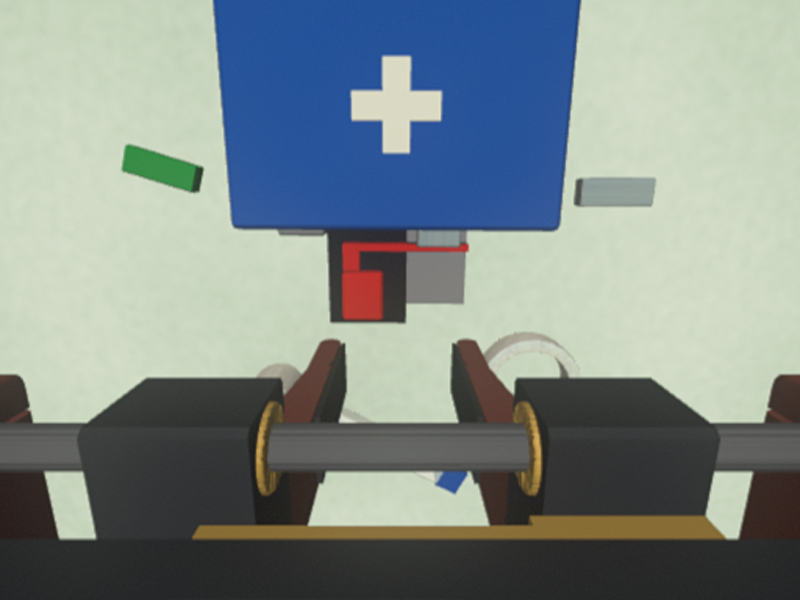

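```bash
cat > m.py <<'E'
from h import *
import sys
def meas(tag):
    f=load(tag);im=cv2.cvtColor(f['frame'],cv2.COLOR_RGB2HSV);h,s,v=cv2.split(im)
    m=(((h<8)|(h>172))&(s>150)&(v>100)).astype(np.uint8); m[:100]=0
    c=max(cv2.findContours(m,0,2)[0],key=cv2.contourArea); x,y,w,hh=cv2.boundingRect(c)
    o=cv2.morphologyEx(m,cv2.MORPH_OPEN,np.ones((19,19),np.uint8)) # button only
    r=cv2.boundingRect(o); print(tag,'red bbox',(x,y,w,hh),'button bbox',r)
    return f,m,r
if __name__=='__main__':
    f,m,r=meas(sys.argv[1])
    u=(r[0]-.5+r[2]/2, r[1]-.5+r[3]/2)
    print('button c',u,onplane(f,u,.048).round(4), 'size mm',[np.linalg.norm(onplane(f,(r[0]-.5,r[1]),.048)-onplane(f,(r[0]+r[2]-.5,r[1]),.048)).round(4),np.linalg.norm(onplane(f,(r[0],r[1]-.5),.048)-onplane(f,(r[0],r[1]+r[3]-.5),.048)).round(4)])
    p,e=tri(f,u,load('top0'),(283.6,192.9));print('tri top',p.round(4),e.round(4))
E
python3 m.py w1
python3 - <<'E'
from h import *
f=load('w1')
for n,p,z in [('ledge y-8',(406,303),.03),('ledge y-52',(464,303),.03),('boxfront y+',(232,228),.083),('boxfront y-',(560,230),.083),('bar end',(468,247),.036)]:
    print(n,onplane(f,np.array(p)/1.5625,z).round(4))
for n,a,b in [('ledge y-52',(464,303),(279.5,155.8)),('box y+',(232,228),(263.5,236.5)),('box y-',(560,230),(242.5,127.5))]:
    q,e=tri(f,np.array(a)/1.5625,load('top0'),b);print('tri',n,q.round(4),e.round(4))
# fingertip projections as a check
P=np.array(ctrl.state()['eef_pos']);R=Ro.from_quat(np.array(ctrl.state()['eef_rot'])[[1,2,3,0]]).as_matrix()
for sx in(-.027,.027,-.0205,.0205): print(sx,(proj(f,P+R@[sx,0,.022])*1.5625).round(0))
E
```

```text
w1 red bbox (219, 155, 80, 50) button bbox (219, 173, 26, 31)
button c (231.5, 188.0) [0.55  0.056 0.048] size mm [np.float64(0.0289), np.float64(0.0359)]
tri top [0.5499 0.0516 0.0335] 0.002
ledge y-8 [0.5837 0.0501 0.03  ]
ledge y-52 [0.6275 0.0575 0.03  ]
boxfront y+ [0.4662 0.0925 0.083 ]
boxfront y- [0.6664 0.1254 0.083 ]
bar end [0.6206 0.1007 0.036 ]
tri ledge y-52 [0.6301 0.0543 0.0149] 0.0006
tri box y+ [0.4653 0.0923 0.0804] 0.0003
tri box y- [0.668  0.1255 0.0762] 0.0016
-0.027 [333. 391.]
0.027 [470. 392.]
-0.0205 [349. 391.]
0.0205 [454. 392.]
```

servo_tool --motion '[[0.46,[0,0,5],0],[0.46,[0,0,10],0],[0.46,[0,0,10],0],[0.46,[0,0,10],0]]'

```text
clock: 1.9
eef_pos: [0.5762, 0.0694, 0.1261]
eef_rot: [-0.0, 0.996, 0.084, 0.001]
force: [0.2, 0.6, 0.9]
grip_width: 0.0404
```

```bash
python3 - <<'E'
from h import *
s=ctrl.state();print(s['clock'],s['eef_pos'],s['eef_rot'],s['force'],s['grip_width'])
f=grab('wrist','w2');print(np.round(f['xyz'],4))
cv2.imwrite('pics/w2b.png',cv2.resize(cv2.imread('pics/w2.png'),(800,600),interpolation=2))
P=np.array(s['eef_pos']);R=Ro.from_quat(np.array(s['eef_rot'])[[1,2,3,0]]).as_matrix()
for sx in(-.034,-.0205,.0205,.034):
  for sy in (-.01,.01): print(sx,sy,(proj(f,P+R@[sx,sy,.022])*1.5625).round(0))
E
python3 m.py w2
```

```text
1.9 [0.57620219 0.0693645  0.12607668] [-4.34340591e-05  9.96468215e-01  8.39677985e-02  7.09337037e-04] [0.24857519 0.57240838 0.86778366] 0.04036562833966763
[0.5637 0.1361 0.2662]
-0.034 -0.01 [312. 343.]
-0.034 0.01 [314. 392.]
-0.0205 -0.01 [347. 343.]
-0.0205 0.01 [349. 392.]
0.0205 -0.01 [455. 344.]
0.0205 0.01 [453. 392.]
0.034 -0.01 [491. 344.]
0.034 0.01 [488. 392.]
w2 red bbox (203, 170, 114, 70) button bbox (205, 196, 35, 43)
button c (222.0, 217.0) [0.5507 0.0573 0.048 ] size mm [np.float64(0.0274), np.float64(0.0362)]
tri top [0.5502 0.0511 0.0323] 0.0014
```

View pics/w2b.png

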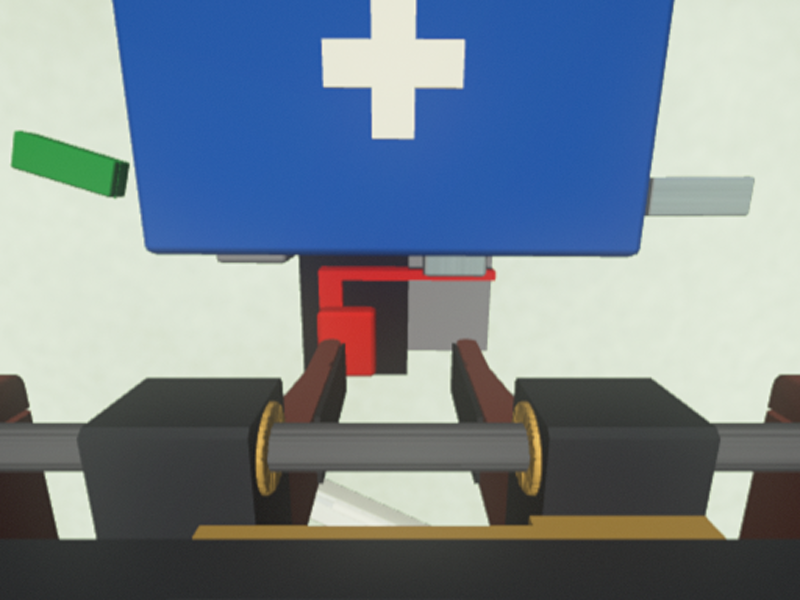

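Run:
```python
from h import *
a=load('w1');b=load('w2');k=1.5625
L={}
for n,p,q,z in [('btn TL',(343,270),(318,308),.048),('btn TR',(383,270),(376,308),.048),('ledge-8',(406,303),(407,350),.03),('ledge-52',(464,303),(488,350),.03),('box+',(232,228),(146,251),.083),('box-',(560,230),(638,254),.083)]:
    P,e=tri(a,np.array(p)/k,b,np.array(q)/k);L[n]=onplane(b,np.array(q)/k,z);print(n,P.round(4),e.round(4),L[n].round(4))
d=L['ledge-52']-L['ledge-8'];print('yaw',np.degrees(np.arctan2(d[1],d[0])));d=L['box-']-L['box+'];y=np.arctan2(d[1],d[0]);print(np.degrees(y))
bx=np.array([-np.sin(y),np.cos(y),0]);by=-np.array([np.cos(y),np.sin(y),0])
lane=(L['ledge-8']+L['ledge-52'])/2+.009*bx
btn=(L['btn TL']+L['btn TR'])/2-.018*bx
print('lane',lane,'btn',btn,'sep',(btn-lane)@by,(btn-lane)@bx)
t=(lane+btn)/2;s=ctrl.state();R=Ro.from_quat(np.array(s['eef_rot'])[[1,2,3,0]]).as_matrix()
print('target',t,'tool shift cm',(R.T@(t-s['eef_pos'])*100)[:2],'tool yaw',np.degrees(np.arctan2(R[1,0],R[0,0])))
```

```text
btn TL [0.5341 0.0709 0.0473] 0.0002 [0.5341 0.0711 0.048 ]
btn TR [0.5625 0.0752 0.0452] 0.0004 [0.5627 0.076  0.048 ]
ledge-8 [0.5836 0.05   0.0297] 0.0003 [0.5834 0.0501 0.03  ]
ledge-52 [0.6274 0.0578 0.031 ] 0.0002 [0.6277 0.0576 0.03  ]
box+ [0.4643 0.0922 0.078 ] 0.0008 [0.4668 0.0937 0.083 ]
box- [0.6698 0.1253 0.0738] 0.0005 [0.6647 0.1261 0.083 ]
yaw 9.646723608083715
9.294969563964598
lane [0.6041104  0.06270198 0.03      ] btn [0.55132515 0.05579231 0.048     ] sep 0.05320819699407137 0.0017067722224547183
target [0.57771777 0.05924715 0.039     ] tool shift cm [-0.09634939  1.02423684] tool yaw 9.635773880784296
```

servo_tool --motion '[[0.46,[0,1.0,0.5],0],[0.46,[0,1.0,2.5],0],[0.46,[0,1.0,4.5],0],[0.46,[0,1.0,4.5],0],[0.46,[0,1.0,4.5],0]]'

```text
clock: 2.58
eef_pos: [0.5778, 0.059, 0.0808]
eef_rot: [-0.0, 0.996, 0.084, 0.001]
force: [0.0, 0.4, 0.2]
grip_width: 0.0407
```

Run:
```python
from h import *
s=ctrl.state();print(s['clock'],s['eef_pos'],s['eef_rot'],s['force'],s['grip_width'])
f=grab('wrist','w3');g=grab('scene','s3')
R=Ro.from_quat(np.array(s['eef_rot'])[[1,2,3,0]]).as_matrix()
print('tool err cm',R.T@(np.array([.5777,.0592,s['eef_pos'][2]])-s['eef_pos'])*100)
a=cv2.imread('pics/w3.png')[110:270,160:360];b=cv2.imread('pics/s3.png')[150:255,195:326]
cv2.imwrite('pics/c3.png',np.hstack([cv2.resize(a,(400,320),interpolation=2),cv2.resize(b,(400,320),interpolation=2)]))
```

```text
2.575 [0.57783572 0.05903516 0.08076739] [-5.29208341e-05  9.96483808e-01  8.37815650e-02  8.17141735e-04] [0.03703374 0.39864306 0.2288934 ] 0.040658428816422267
tool err cm [-1.06291808e-02 -1.85184730e-02 -1.79867611e-05]
```

View pics/c3.png

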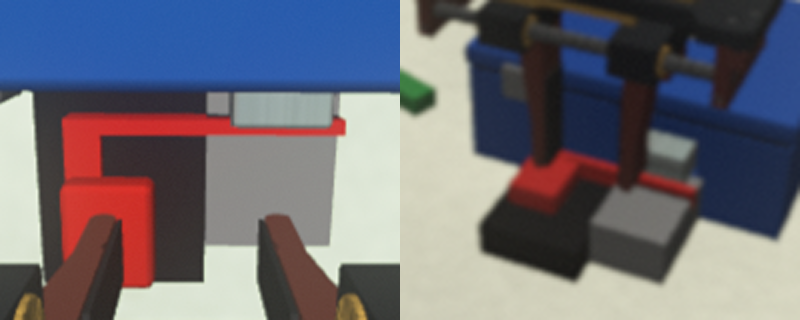

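servo_tool --motion '[[0.46,[0,0,0.7],0],[0.46,[0,0,1.2],0],[0.46,[0,0,1.4],0],[0.46,[0,0,1.4],0]]'

```text
clock: 3.18
eef_pos: [0.5774, 0.0595, 0.0658]
eef_rot: [-0.0, 0.996, 0.084, 0.0]
force: [0.8, 0.8, 4.3]
grip_width: 0.0405
```

servo_tool --motion '[[0.46,[0,0,0.2],0],[0.46,[0,0,0.4],0],[0.46,[0,0,0.6],0],[0.46,[0,0,0.7],0],[0.46,[0,0,0.7],0]]'

```text
clock: 3.8
eef_pos: [0.5775, 0.0594, 0.0601]
eef_rot: [-0.0, 0.996, 0.084, 0.0]
force: [-3.4, 0.9, 17.6]
grip_width: 0.0409
```

servo_tool --motion '[[0.46,[0,0,0],0],[0.46,[0,0,0],0],[0.46,[0,0,0],0],[0.46,[0,0,0],0],[0.46,[0,0,0],0]]'

```text
clock: 4.42
eef_pos: [0.5775, 0.0594, 0.0602]
eef_rot: [-0.0, 0.996, 0.084, 0.0]
force: [-4.5, 0.6, 17.5]
grip_width: 0.0406
```

Run:
```python
from h import *
s=ctrl.state();print(s['clock'],s['eef_pos'],s['force'],s['grip_width'])
f=grab('wrist','w4');g=grab('scene','s4')
a=cv2.imread('pics/w4.png')[110:270,160:360];b=cv2.imread('pics/s4.png')[150:255,195:326]
cv2.imwrite('pics/c4.png',np.hstack([cv2.resize(a,(400,320),interpolation=2),cv2.resize(b,(400,320),interpolation=2)]))
```

```text
4.425 [0.57747879 0.05941536 0.06015538] [-4.4842957   0.56087702 17.52203912] 0.04058980559306966
```

View pics/c4.png

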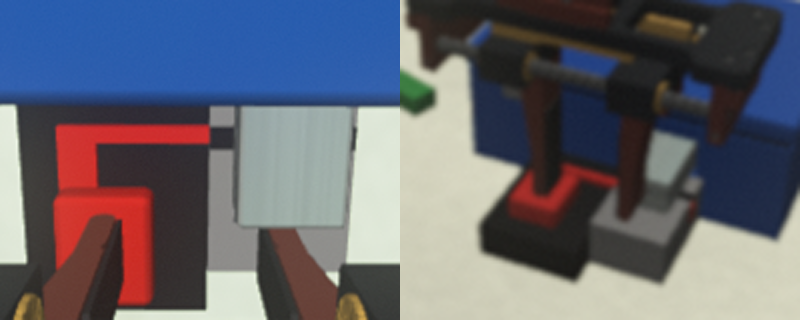

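servo_tool --motion '[[0.46,[0,0,0],0],[0.46,[0,0,0],0],[0.46,[0,0,0],0],[0.46,[0,0,0],0],[0.46,[0,0,0],0]]'

```text
clock: 5.15
eef_pos: [0.5775, 0.0594, 0.0602]
eef_rot: [-0.0, 0.996, 0.084, 0.0]
force: [-3.5, 0.8, 18.4]
grip_width: 0.0407
```

Run:
```python
from h import *
s=ctrl.state();print(s['clock'],s['eef_pos'],s['force'])
f=grab('wrist','w5');a=load('w4')
d=cv2.absdiff(cv2.GaussianBlur(f['frame'],(5,5),0),cv2.GaussianBlur(a['frame'],(5,5),0)).max(2)[110:270,160:360];print('diff max',d.max(),(d>15).sum())
y=np.radians(9.5);bx=np.array([-np.sin(y),np.cos(y)]);by=-np.array([np.cos(y),np.sin(y)])
le=np.array([.6056,.0538])
for u in [(278,222.5),(333,222.5)]:
    p=onplane(f,u,.052)[:2]-le;print('tin front corner box x',(p@bx*1e3-132).round(1),'y',(p@by*1e3-30).round(1))
R=Ro.from_quat(np.array(s['eef_rot'])[[1,2,3,0]]).as_matrix()
p=(s['eef_pos']+R@[.027,-.01,.022])[:2]-le;print('finger front face box x',p@bx*1e3-132,'y',p@by*1e3-30)
g=ctrl.grab_frame('top');cv2.imwrite('pics/t5.png',cv2.resize(g['frame'][:,:,::-1],None,fx=1.5,fy=1.5))
```

```text
5.15 [0.57752906 0.05938799 0.06017842] [-3.53959631  0.82682004 18.35872473]
diff max 3 0
tin front corner box x -108.4 y -14.7
tin front corner box x -108.3 y -44.6
finger front face box x -111.79299987399324 y -30.238445670188188
```

View pics/t5.png

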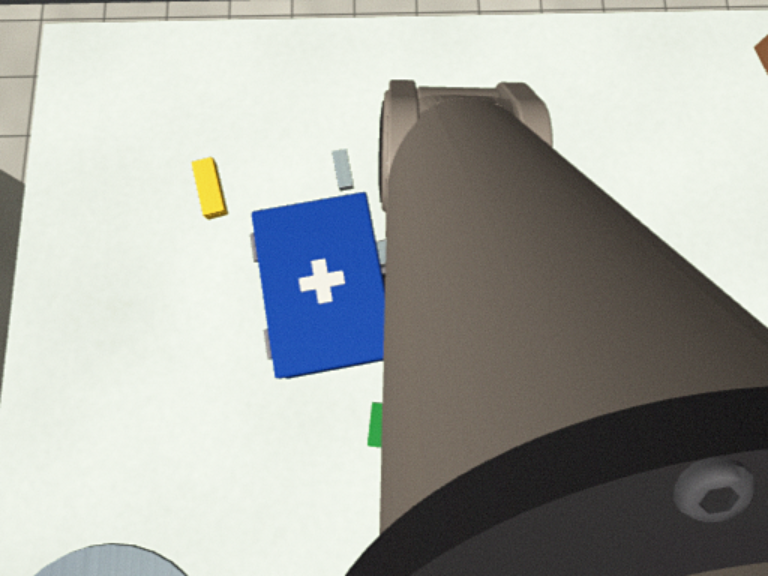

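Run:
```python
from h import *
s=ctrl.state();print(np.round(s['ft_torque'],3),np.round(s['force'],2))
a=load('w5')['frame'][195:255,270:350,::-1];cv2.imwrite('pics/c5.png',cv2.resize(a,(640,480),interpolation=2))
```

```text
[-0.082  1.197 -0.157] [-4.16  0.6  17.71]
```

View pics/c5.png

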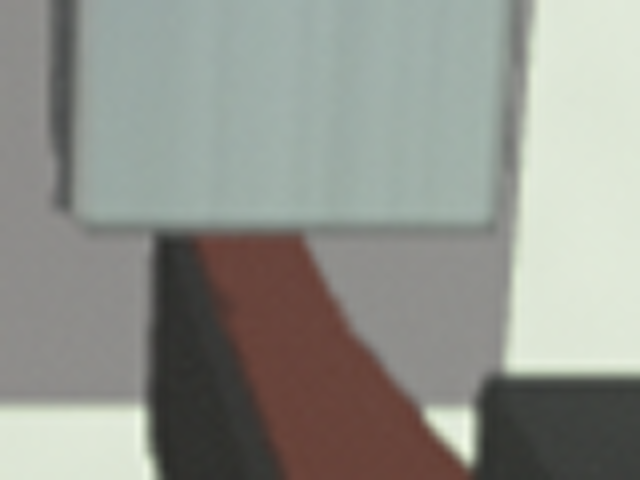

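The yaw moment is -0.157 N·m. That matches the roughly -0.16 expected from the tin pushing one finger with 3 N while friction on the button holds the other. The crop shows no gap between tin and finger, so I'm handing in.

```bash
python3 -c "
from workcell import ctrl
print(ctrl.job_done(), ctrl.state()['clock'])"
```

```text
the job is handed in; nothing more can be done
the job is handed in; nothing more can be done
```

One finger is holding the red button fully down, and the tin is out on the ledge, resting still against the other finger. I handed the job in with the arm in that pose, a little over 5 s into the 32 s limit.

**How:** I set the gripper to about 40 mm, which put the finger centres 54 mm apart along the box's y. I then lowered it so one finger was over the button and the other stood in the tin's lane.

**Last checks:**
- **Button:** the fingertips are at about z = 38 mm, which is the button's fully-down height. The downward push is about 17.5 N, more than the 6 to 9 N needed to hold it but well below the limits.
- **Tin still:** two wrist pictures about 0.7 s apart showed no change.
- **Tin position:** its front is at about box x = -108 mm, so roughly 22 mm out and 24 mm short of the ledge end.
- **Contact:** the enlarged crop shows no gap between tin and finger, and the yaw moment matches a push of about 3 N on that finger.

**Disagreements and gaps:**
- **3 mm apart:** the measured tin front and the computed finger face differ by about 3 mm. I put this down to camera calibration and the tin's rounded edge.
- **Sideways force:** the net sideways force did not show the tin's 3 N push, probably because friction on the button balances it. I relied on the yaw moment instead.
- **Bystanders:** the arm hid the pill bottle, tape and thermometer case in the last top picture. I did not re-check them, but the arm's path stayed well clear of them.

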